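Take the bayonet cover off an engine air cleaner

TASK

Take the round cover off the air-cleaner housing so that the filter can be changed: push the release plunger fully down, turn the cover anticlockwise (seen from above) roughly a quarter turn, feeling for where its lugs come free, lift it off there and stand it in the parts tray, grip bar upward. Do not force the plunger, and leave the spray can, the jar and the new filter where they are.

Things in the scene. Friction and masses are not known exactly. Their poses are not given: they have to be found in the camera images.
- airbox: Black plastic air-cleaner housing, 235 x 170 mm, 60 mm high, bolted to a steel plate on the bench (fixed). Origin: on the vertical bayonet axis (the centre of the round neck) at bench height; z up; x points from the axis to the release plunger. The neck, 106 mm across, rises to 82 mm and carries the cover.
- plunger_top (a point): Centre of the top face of the release plunger: an upright grey button, 28 mm across, 114 mm from the bayonet axis along the housing's x, top 106 mm above the bench when fully up and 96 mm when fully down. Nothing stands higher than it within 60 mm.
- release (a joint): How far the plunger is pushed down, in m: 0 up, 0.010 fully home on a hard stop. It takes about 3 N to move (more if pushed fast) and has no return spring: it stays where it is left. It may start up to 2 mm down. Its tooth blocks the cover's ear until it is at least 8 mm down; then the cover is free to turn.
- cover_grip (a point): The loose grey plastic cover (0.2 to 0.42 kg), at the centre of its upright grip bar: 84 mm long (x), 18 mm wide (y), 34 mm high (z, up). Below the bar is a disc 120 mm across, 8 mm thick, its top 17 mm below this point. Fitted, this point lies 107 mm above the bench on the bayonet axis (2 mm of play) and the bar points along the housing's x, towards the plunger, within 3 degrees.
- tray: Open steel parts tray, 220 (x) x 200 (y) mm, rim 30 mm high, walls and floor 4 mm thick, fixed on the bench. Origin: centre of its underside.
- spray_can: Aluminium spray can, 58 mm across, 150 mm high, bystander. Origin: centre of its underside.
- bolt_jar: Glass jar with steel lid, 64 mm across, 80 mm high, bystander. Origin: centre of its underside.
- new_filter: New filter element: short pleated cylinder with rubber rims, 84 mm across, 52 mm high, bystander. Origin: centre of its underside.
- cover_foot (a point): Centre of the underside of the cover's spigot, 43 mm below cover_grip: a stub 60 mm across and 18 mm deep under the disc, with two opposite lugs (80 mm over both). Off the housing the cover stands on it. An ear on the disc, held between a fixed cheek and the plunger's tooth, reaches 84 mm from the axis.
- neck_rim (a point): Centre of the neck's rim, 82 mm above the bench, on the bayonet axis. The cover, once unlocked, turns freely anticlockwise, with no stop. Its lugs pass the tabs in the neck only within 7 degrees of one place, 65 to 112 degrees on from the start: it differs between housings and cannot be seen; elsewhere the cover lifts 2 mm and catches. It is clear of the neck when raised 20 mm.
Things that resemble listed ones, but are neither listed nor needed, are in the scene too. Of the things that look like the part that bears cover_grip, the largest one is meant.

How it is judged:
By the outcome, as a careful person would: the job done as asked, in the order asked, and still so for the second after the job is handed in, with the robot touching nothing.
It also fails if it takes over 61 s, if anything falls off the work surface, if the arm or the gripper's body presses on something with over 40 N, if the wrist force passes 120 N, or if a joint passes its speed limit or range.

ROBOT

A 6-joint arm with a two-finger parallel gripper is mounted at the origin on the work surface. World frame = base frame: x ahead of the robot, y to its left, z up, the work surface at z = 0. Lengths are in m, angles in degrees, forces in N, time in s.
With the tool pointing down it reaches from about 0.375 to 0.9 m from the base axis. Payload 3.1 kg.
Tool frame: the origin (TCP) lies at the very end of the fingers, on their centre line; the grasp point (between the pads) lies 19 mm behind it; z points along the fingers, y is the direction in which the jaws open and shut (so a half turn about z gives the same grasp; the last joint's range is limited). The gripper opens to 87 mm and grips with 3 to 60 N. Pads are 19 mm wide; open, the fingers measure 117 mm over their backs; the gripper's body (75 mm by 190 mm) begins 51 mm behind the grasp point.
Start: joints at [-76.748, 30.224, 82.088, -0, 67.689, -10.227], TCP at [0.249, -0.573, 0.223] pointing down, gripper open.
Joint ranges: [-176.69, 176.69], [-43.24, 126.21], [12.49, 139.97], [-82, 262], [0, 151.66], [-163.58, 163.58]. Speed limits (degrees/s): [159.86, 159.86, 180, 180, 180, 180].

INTERFACE

Orientations are given as a 3x3 rotation matrix whose columns are the frame's x, y, z axes.
In Python, from rig import readout, capture, camera_model, bot, spot_in, regions_of gives the robot as it stands.
- The arm moves only by the tool send_rows, never from a script. Its argument "moves" is a list that holds one entry, the list of rows, each a list of 7 numbers: the turn, a rotation vector about the tool's x, y, z in degrees, then the shift along the tool's x, y, z in cm, then the opening, from -1 (shut) to 1 (fully open). A call has exactly 5 rows; each row shifts and turns the commanded pose from where the row before left it, along the tool's axes as they then stand; what a row does not reach is not made up. A row lasts 1/10 s, in which the tool goes at most 50 mm and 8.59 degrees, less where a joint would pass 70% of its speed; a pose out of reach is approached as far as the arm can. A call with a gripper value outside its range is refused whole. The fingers move at their own pace and stop on an object; the grip force is fixed at half the most. Time passes only in rows, so rows that do not move let the fingers close, or fill a call up. It gives the time, the measured TCP pose, the force and the opening at its end, in the units of the state.
- readout.read_state(): the state, without advancing time (a new reading comes with each control period).
- capture(name): name is "scene" or "top" or "wrist"; returns the picture (384x512x3 uint8, blue, green, red); there is no depth.
- camera_model(name): a dict with "camera_matrix" (3x3 intrinsics, pixels), "pose" (4x4, takes a point from camera to world coordinates). Camera axes: x right, y up, looking along -z (the intrinsics and any distortion apply to the point x, -y, -z); pixel columns grow to the right and rows downward; lengths in m; the calibration is good to about 2 mm. The wrist camera is an equidistant fisheye: a pixel r from the principal point sees the ray r / f radians off the axis. A picture is of the moment at which its call begins: read the wrist's pose just before it. camera_model takes no time and is no camera call; for the wrist camera it gives the pose at the moment of the call.
- bot.hand_in(): hands the job in, once; it reports no verdict.
Trained networks look in the newest picture that a camera, given by its name, has taken for a name from the list of things; names that differ only in an ending like _2 or _b are one class to them, and where a whole thing is asked for, a point or a joint stands for the part that bears it (a point fixed in the world has none). Each returns a list of dicts, best first, with "p" (0 to 1); they miss things now and then, are a little off and sometimes report something else, mostly with a low value. They report only what shows in the picture. A call takes as long as a camera call. They do not tell look-alikes from the thing itself.
- spot_in(camera, thing): "location" ([x, y, z] in m, in world coordinates, good to about 4 mm: the middle of the surface that is visible of it).
- regions_of(camera, thing): "mask" (384x512 bool, what is visible of it).
The state is a dict: "time_s": time; "joint_positions": joint angles; "qvel": joint speeds; "tau": joint torques, N m; "position": TCP position; "tcp_rot": TCP orientation; "force": force on the tool from outside, world axes, zero at the start; "moment": the same for the moment, N m; "opening": opening from 0.0 (shut) to 1.0 (fully open).
Only numpy, scipy, OpenCV 4.12 (cv2) and the standard library are available. Lean on these libraries where they do the work, as an engineer would, in place of code of your own. Each camera call takes 0.05 s, during which the arm holds its last target. There are 200 camera calls.

## Working session

There is one attempt and no reset: what is moved stays moved. The work goes in short steps, Python scripts to look and compute and a tool call to move; the robot and the scene stay as the last step left them, time stands still between calls to the robot, and variables do not carry over. Pictures are saved under pics/ and viewed, about 8 in all and at most 12, crops included, and the job is handed in when it is done.

Besides the shell and the picture viewer there is one more tool, called after "Call:" by a JSON object that holds its "method" and its "body". send_rows: Moves the arm, as the interface text tells. Its arguments: {"type":"object","properties":{"moves":{"type":"array","items":{"type":"array","items":{"type":"array","items":{"type":"number"}}}}},"required":["moves"]}

```bash
mkdir -p pics; ls; python3 - <<'E'
from rig import readout, capture, camera_model, spot_in
import cv2,numpy as np
a=capture("scene");b=capture("top")
cv2.imwrite("pics/a.png",np.hstack([a,b])[:, :]) 
cv2.imwrite("pics/top.png",cv2.resize(b,(800,600)));cv2.imwrite("pics/scene.png",cv2.resize(a,(800,600)))
for c in("scene","top"):
  for n in ["airbox","plunger_top","cover_grip","tray","spray_can","bolt_jar","new_filter"]:
    print(c,n,[(round(float(d["p"]),2),np.round(d["location"],3).tolist()) for d in spot_in(c,n)[:3]])
s=readout.read_state();print(s)
m=camera_model("top");print(m)
E
```

```text
pics
scene airbox [(0.76, [0.54, 0.127, 0.055])]
scene plunger_top [(0.55, [0.572, 0.123, 0.105])]
scene cover_grip [(0.86, [0.475, 0.157, 0.092]), (0.82, [0.608, 0.414, 0.02]), (0.6, [0.384, 0.371, 0.016])]
scene tray [(0.67, [0.522, -0.234, 0.002])]
scene spray_can []
scene bolt_jar [(0.96, [0.772, 0.162, 0.083])]
scene new_filter [(0.69, [0.758, -0.147, 0.051])]
top airbox [(0.86, [0.497, 0.156, 0.054])]
top plunger_top []
top cover_grip [(0.87, [0.378, 0.371, 0.015]), (0.84, [0.474, 0.16, 0.085]), (0.82, [0.606, 0.416, 0.022])]
top tray [(0.97, [0.52, -0.235, -0.001])]
top spray_can [(0.65, [0.745, 0.05, 0.15])]
top bolt_jar [(0.91, [0.751, 0.171, 0.076])]
top new_filter [(0.78, [0.747, -0.139, 0.054])]
{'time_s': 0.8, 'joint_positions': array([-7.67476372e+01,  3.02202246e+01,  8.20885452e+01,  2.25330921e-04,
        6.76869810e+01, -1.02265158e+01]), 'qvel': array([ 0.01160548,  0.00772803, -0.0099354 ,  0.04329826,  0.05513246,
        0.10623773]), 'tau': array([-1.19287590e-03, -4.39954555e+01, -1.76978642e+01,  6.33651204e-02,
        5.02192299e-02, -9.06195822e-06]), 'po
[... 215 characters left out ...]
.36301496e-05, -9.99999997e-01]]), 'force': array([ 0.234366  , -0.63716276,  0.10105934]), 'moment': array([0.00387902, 0.04811943, 0.00487977]), 'opening': 0.9952540083458833}
{'camera_matrix': array([[372.60114481,   0.        , 256.15721529],
       [  0.        , 372.60114481, 197.23509437],
       [  0.        ,   0.        ,   1.        ]]), 'pose': array([[ 7.05110597e-04,  9.93702258e-01, -1.12050545e-01,
         4.64942697e-01],
       [-9.99999706e-01,  6.66722676e-04, -3.80065630e-04,
         8.25765924e-02],
       [-3.02965435e-04,  1.12050780e-01,  9.93702436e-01,
         1.10396670e+00],
       [ 0.00000000e+00,  0.00000000e+00,  0.00000000e+00,
         1.00000000e+00]])}
```

View pics/top.png

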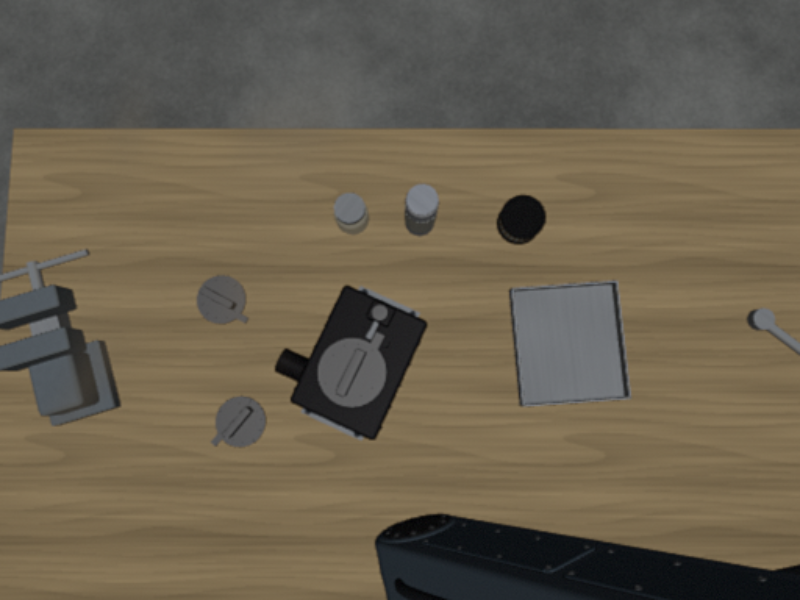

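View pics/scene.png

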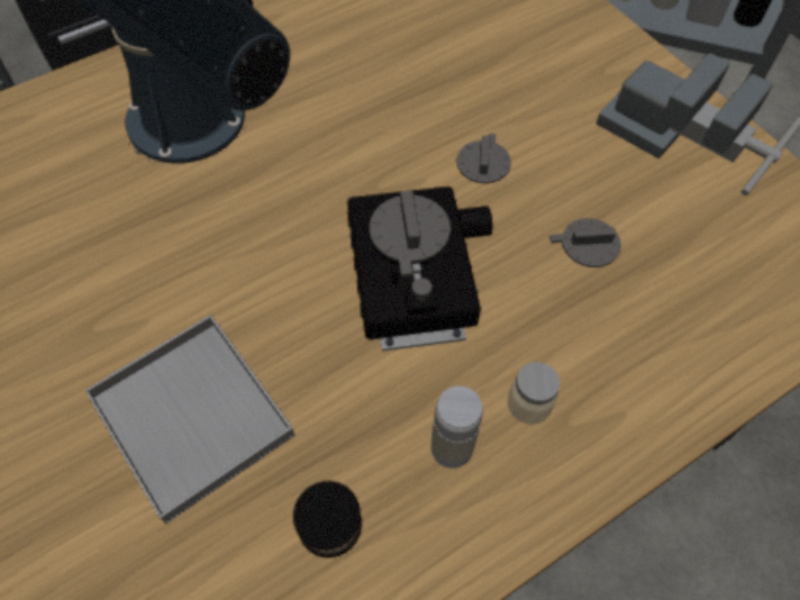

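The top view shows the airbox, with the cover centred at about (352,373) and the plunger at (379,312). There are two smaller look-alike covers to the left, at (221,300) and (240,421). The tray sits at (570,343) and is empty. The scene view agrees.

```bash
cat > h.py <<'E'
from rig import readout, capture, camera_model, spot_in, regions_of
import cv2,numpy as np
def world(cam,uv,z,m=None):
    m=m or camera_model(cam);K=m["camera_matrix"];P=np.array(m["pose"])
    x=(uv[0]-K[0,2])/K[0,0];y=(uv[1]-K[1,2])/K[1,1]
    if cam=="wrist":
        r=np.hypot(x,y);k=np.tan(r)/r if r>1e-9 else 1;x*=k;y*=k
    d=P[:3,:3]@np.array([x,-y,-1]);o=P[:3,3]
    return o+d*(z-o[2])/d[2]
def pix(cam,p,m=None):
    m=m or camera_model(cam);K=m["camera_matrix"];P=np.array(m["pose"])
    c=P[:3,:3].T@(np.array(p)-P[:3,3]);x,y,z=c[0],-c[1],-c[2];rr=np.hypot(x,y)
    if cam=="wrist":
        t=np.arctan2(rr,z);x,y=x/rr*t,y/rr*t
    else:x,y=x/z,y/z
    return np.array([K[0,0]*x+K[0,2],K[1,1]*y+K[1,2]])
def go(target,yaw=None):
    s=readout.read_state();R=s["tcp_rot"];p=s["position"]
    y0=np.degrees(np.arctan2(R[1,0],R[0,0]))
    yaw=y0 if yaw is None else yaw
    dy=(yaw-y0+180)%360-180
    a=np.radians(yaw);Rt=np.array([[np.cos(a),np.sin(a),0],[np.sin(a),-np.cos(a),0],[0,0,-1]])
    d=np.array(target)-p
    print("t",round(s["time_s"],2),"pos",p.round(4),"yaw",y0.round(2),"q6",s["joint_positions"][5].round(1))
    print(" turn about tool z",round(-dy,2),"shift cm now-frame",(R.T@d*100).round(2),"after-turn frame",(Rt.T@d*100).round(2))
E
python3 - <<'E'
from h import *
pl=world("top",(379.3/1.5625,312/1.5625),.105); print("plunger",pl)
for c in("top","scene"):
  for r in regions_of(c,"cover_grip"):
    m=r["mask"].astype(np.uint8)
    print(c,r["p"],m.sum(),[world(c,(x,y),.09).round(3).tolist() for (x,y),_,_ in [cv2.minEnclosingCircle(np.argwhere(cv2.morphologyEx(m,cv2.MORPH_OPEN,np.ones((17,17))))[:,::-1].astype(np.int32))]] if m.sum()>500 else "")
# bar ends in top (800px): 
a=world("top",(343/1.5625,393/1.5625),.124);b=world("top",(362/1.5625,351/1.5625),.124)
print("bar",a,b,(a+b)/2,np.degrees(np.arctan2(*(b-a)[1::-1])))
pls=world("scene",(422/1.5625,287/1.5625),.105);print("pl scene",pls)
t=regions_of("top","tray")[0]["mask"].astype(np.uint8)
r=cv2.minAreaRect(np.argwhere(t)[:,::-1].astype(np.float32));print([world("top",q,.03).round(3).tolist() for q in cv2.boxPoints(r)],world("top",r[0],.02))
go([.575,.117,.25],-24)
E
```

```text
plunger [0.57092914 0.11909562 0.105     ]Traceback (most recent call last):
  File "<stdin>", line 6, in <module>
ValueError: not enough values to unpack (expected 3, got 2)
```

```bash
python3 - <<'E'
from h import *
for c in("top","scene"):
  for r in regions_of(c,"cover_grip"):
    m=r["mask"].astype(np.uint8)
    if m.sum()<300: continue
    o=cv2.morphologyEx(m,cv2.MORPH_OPEN,cv2.getStructuringElement(cv2.MORPH_ELLIPSE,(15,15)))
    q,rad=cv2.minEnclosingCircle(np.argwhere(o)[:,::-1].astype(np.float32))
    print(c,r["p"],m.sum(),rad,world(c,q,.09).round(4))
a=world("top",(343/1.5625,393/1.5625),.124);b=world("top",(362/1.5625,351/1.5625),.124)
print("bar",a,b,(a+b)/2,np.degrees(np.arctan2(*(b-a)[1::-1])))
print("pl scene",world("scene",(422/1.5625,287/1.5625),.105))
t=regions_of("top","tray")[0]["mask"].astype(np.uint8)
r=cv2.minAreaRect(np.argwhere(t)[:,::-1].astype(np.float32));print([world("top",q,.03).round(3).tolist() for q in cv2.boxPoints(r)],world("top",r[0],.02))
go([.571,.12,.25],-24)
E
```

```text
top 0.83 848 17.00141143798828 [0.5927 0.3994 0.09  ]
top 0.67 868 16.820951461791992 [0.3834 0.3583 0.09  ]
top 0.59 1601 22.690670013427734 [0.4682 0.1656 0.09  ]
scene 0.9 843 17.46434783935547 [0.4262 0.3322 0.09  ]
scene 0.89 1876 25.831281661987305 [0.4708 0.1655 0.09  ]
scene 0.56 993 19.300357818603516 [0.6367 0.3704 0.09  ]
bar [0.43312476 0.17825567 0.124     ] [0.50300701 0.14715349 0.124     ] [0.46806588 0.16270458 0.124     ] -23.99219905140386
pl scene [0.57400905 0.1179869  0.105     ]
[[0.624, -0.118, 0.03], [0.644, -0.326, 0.03], [0.421, -0.337, 0.03], [0.402, -0.134, 0.03]] [ 0.52183576 -0.23156242  0.02      ]
t 1.0 pos [ 0.249  -0.5732  0.2226] yaw 23.48 q6 -10.2
 turn about tool z 47.48 shift cm now-frame [ 57.15 -50.75  -2.74] after-turn frame [  1.22 -76.42  -2.74]
```

Call:
{"method": "send_rows", "body": {"moves": [[[0, 0, 0, 3.57, -3.17, -0.5, -1], [0, 0, 0, 3.57, -3.17, -0.5, -1], [0, 0, 0, 3.57, -3.17, -0.5, -1], [0, 0, 0, 3.57, -3.17, -0.5, -1], [0, 0, 0, 3.57, -3.17, -0.7, -1]]]}}

```text
time_s: 1.5
position: [0.35, -0.3549, 0.2497]
tcp_rot: [[0.918, 0.398, 0.0], [0.398, -0.918, 0.0], [0.0, -0.0, -1.0]]
force: [0.3, 0.5, 0.1]
opening: 0.634
```

Call:
{"method": "send_rows", "body": {"moves": [[[0, 0, 0, 3.57, -3.17, 0, -1], [0, 0, 0, 3.57, -3.17, 0, -1], [0, 0, 0, 3.57, -3.17, 0, -1], [0, 0, 0, 3.57, -3.17, 0, -1], [0, 0, 0, 3.57, -3.17, 0, -1]]]}}

```text
time_s: 2.0
position: [0.4508, -0.1385, 0.2499]
tcp_rot: [[0.917, 0.398, 0.001], [0.398, -0.917, -0.0], [0.001, 0.001, -1.0]]
force: [0.3, 0.1, -0.9]
opening: 0.173
```

Call:
{"method": "send_rows", "body": {"moves": [[[0, 0, 0, 3.57, -3.17, 0, -1], [0, 0, 0, 3.57, -3.17, 0, -1], [0, 0, 0, 3.57, -3.17, 0, -1], [0, 0, 0, 3.57, -3.17, 0, -1], [0, 0, 0, 3.57, -3.17, 0, -1]]]}}

```text
time_s: 2.5
position: [0.5514, 0.0782, 0.2498]
tcp_rot: [[0.917, 0.399, 0.001], [0.399, -0.917, -0.0], [0.001, 0.0, -1.0]]
force: [0.4, -0.7, 0.0]
opening: 0.006
```

Call:
{"method": "send_rows", "body": {"moves": [[[0, 0, 8, 0, 0, 0, -1], [0, 0, 8, 0, 0, 0, -1], [0, 0, 8, 0, 0, 0, -1], [0, 0, 8, 0, 0, 0, -1], [0, 0, 8, 0, 0, 0, -1]]]}}

```text
time_s: 3.0
position: [0.5508, 0.0764, 0.2496]
tcp_rot: [[0.957, -0.29, 0.0], [-0.29, -0.957, -0.0], [0.0, -0.0, -1.0]]
force: [0.3, -0.2, 0.6]
opening: 0.004
```

```bash
python3 - <<'E'
from h import *
m=camera_model("wrist");w=capture("wrist");cv2.imwrite("pics/w1.png",cv2.resize(w,(768,576)))
print(m["camera_matrix"][0,0])
for n in("plunger_top","cover_grip"): print(n,[(round(float(d["p"]),2),np.round(d["location"],4).tolist()) for d in spot_in("wrist",n)[:3]])
for p in([.572,.1185,.105],[.4685,.164,.124],[.4685,.164,.09]): print(pix("wrist",p,m)*1.5)
for r in regions_of("wrist","plunger_top")[:2]:
  q=np.argwhere(r["mask"])[:,::-1].astype(np.float32);c,rd=cv2.minEnclosingCircle(q);print(r["p"],len(q),c,rd,world("wrist",c,.104,m))
go([.572,.1185,.12],-24)
E
```

```text
297.3186396354542
plunger_top [(0.9, [0.565, 0.1238, 0.1019])]
cover_grip [(0.93, [0.3949, 0.3602, 0.0223]), (0.83, [0.6083, 0.4082, 0.0212]), (0.79, [0.5096, 0.1471, 0.0907])]
[319.83777671 251.42258318]
[306.76278505 400.34784583]
[313.12398159 378.64718408]
0.98 749 (214.0, 180.0) 25.318077087402344 [0.55848    0.12243147 0.104     ]
t 3.2 pos [0.5508 0.0763 0.2496] yaw -16.35 q6 102.7
 turn about tool z 7.65 shift cm now-frame [ 0.85 -4.65 12.96] after-turn frame [ 0.22 -4.72 12.96]
```

View pics/w1.png

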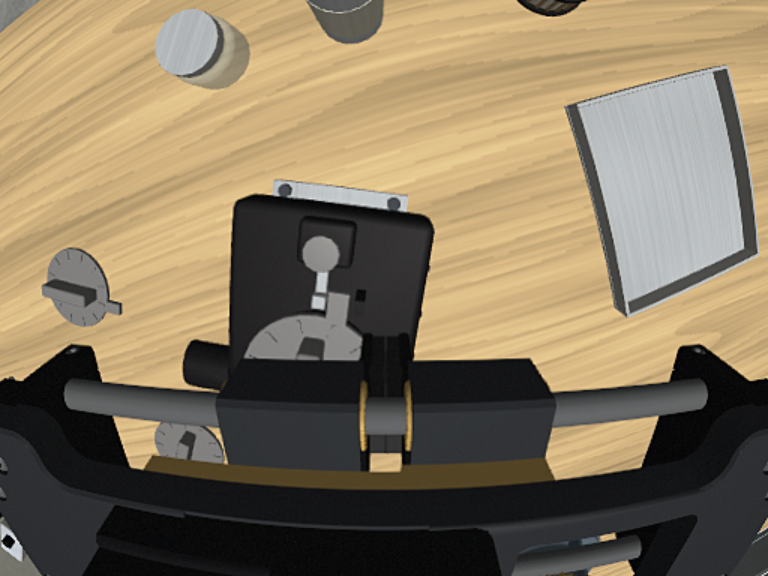

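The plunger shows at (320,253), within 2 px of where my estimate projects. The bar is partly hidden behind the gripper.

Call:
{"method": "send_rows", "body": {"moves": [[[0, 0, 7.5, 0, 0, 0, -1], [0, 0, 0, 0.1, -2.4, 3, -1], [0, 0, 0, 0.1, -2.35, 3, -1], [0, 0, 0, 0, 0, 4, -1], [0, 0, 0, 0, 0, 2, -1]]]}}

```text
time_s: 3.7
position: [0.5702, 0.1194, 0.1265]
tcp_rot: [[0.915, -0.404, -0.005], [-0.404, -0.915, -0.0], [-0.004, 0.002, -1.0]]
force: [-1.0, -0.1, -0.7]
opening: 0.005
```

Call:
{"method": "send_rows", "body": {"moves": [[[0, 0, 0, 0, 0, 0, -1], [0, 0, 0, 0, 0, 0.6, -1], [0, 0, 0, 0, 0, 0.5, -1], [0, 0, 0, 0, 0, 0.3, -1], [0, 0, 0, 0, 0, 0.2, -1]]]}}

```text
time_s: 4.2
position: [0.5724, 0.1187, 0.1142]
tcp_rot: [[0.913, -0.407, 0.002], [-0.407, -0.913, 0.0], [0.001, -0.001, -1.0]]
force: [0.6, 0.2, 0.1]
opening: 0.007
```

```bash
python3 - <<'E'
from h import *
go([.5715,.118,.096],-24)
E
```

```text
t 4.2 pos [0.5724 0.1187 0.1142] yaw -24.02 q6 114.8
 turn about tool z -0.02 shift cm now-frame [-0.06  0.1   1.82] after-turn frame [-0.05  0.1   1.82]
```

Call:
{"method": "send_rows", "body": {"moves": [[[0, 0, 0, -0.05, 0.05, 0.3, -1], [0, 0, 0, 0, 0, 0.2, -1], [0, 0, 0, 0, 0, 0.2, -1], [0, 0, 0, 0, 0, 0.2, -1], [0, 0, 0, 0, 0, 0.2, -1]]]}}

```text
time_s: 4.7
position: [0.5714, 0.1186, 0.1028]
tcp_rot: [[0.913, -0.407, 0.0], [-0.407, -0.913, -0.0], [0.0, -0.0, -1.0]]
force: [-0.5, -0.4, 2.5]
opening: 0.004
```

Call:
{"method": "send_rows", "body": {"moves": [[[0, 0, 0, 0, 0, 0.15, -1], [0, 0, 0, 0, 0, 0.15, -1], [0, 0, 0, 0, 0, 0.1, -1], [0, 0, 0, 0, 0, 0.1, -1], [0, 0, 0, 0, 0, 0, -1]]]}}

```text
time_s: 5.2
position: [0.5713, 0.1186, 0.0974]
tcp_rot: [[0.913, -0.407, 0.0], [-0.407, -0.913, 0.0], [0.0, -0.0, -1.0]]
force: [0.2, 0.7, 1.6]
opening: 0.005
```

Call:
{"method": "send_rows", "body": {"moves": [[[0, 0, 0, 0, 0, 0.05, -1], [0, 0, 0, 0, 0, 0.05, -1], [0, 0, 0, 0, 0, 0.03, -1], [0, 0, 0, 0, 0, 0, -1], [0, 0, 0, 0, 0, 0, -1]]]}}

```text
time_s: 5.7
position: [0.5713, 0.1186, 0.0964]
tcp_rot: [[0.913, -0.407, 0.0], [-0.407, -0.913, -0.0], [0.0, -0.0, -1.0]]
force: [-0.4, 0.4, 3.5]
opening: 0.005
```

Call:
{"method": "send_rows", "body": {"moves": [[[0, 0, 0, 0, 0, 0.04, -1], [0, 0, 0, 0, 0, 0.03, -1], [0, 0, 0, 0, 0, 0, -1], [0, 0, 0, 0, 0, 0, -1], [0, 0, 0, 0, 0, 0, -1]]]}}

```text
time_s: 6.2
position: [0.5714, 0.1186, 0.0963]
tcp_rot: [[0.913, -0.407, 0.001], [-0.407, -0.913, -0.0], [0.001, -0.0, -1.0]]
force: [-1.5, -0.4, 7.1]
opening: 0.003
```

Call:
{"method": "send_rows", "body": {"moves": [[[0, 0, 0, 0, 0, -4.3, -1], [0, 0, 0, 0, 0, -4.3, 1], [0, 0, 0, -3.8, 0, 0, 1], [0, 0, 0, -3.8, 0.1, 0, 1], [0, 0, 0, -3.7, 0, 0, 1]]]}}

```text
time_s: 6.7
position: [0.4661, 0.164, 0.1814]
tcp_rot: [[0.913, -0.408, -0.0], [-0.408, -0.913, 0.0], [-0.0, -0.0, -1.0]]
force: [-0.2, 0.1, 0.6]
opening: 0.283
```

Call:
{"method": "send_rows", "body": {"moves": [[[0, 0, 0, 0, 0, 0, 1], [0, 0, 0, 0, 0, 0, 1], [0, 0, 0, 0, 0, 0, 1], [0, 0, 0, 0, 0, 0, 1], [0, 0, 0, 0, 0, 0, 1]]]}}

```text
time_s: 7.2
position: [0.4687, 0.1633, 0.1814]
tcp_rot: [[0.913, -0.408, 0.0], [-0.408, -0.913, 0.0], [0.0, -0.0, -1.0]]
force: [0.4, 0.6, 0.1]
opening: 0.743
```

```bash
python3 - <<'E'
from h import *
m=camera_model("wrist");w=capture("wrist");cv2.imwrite("pics/w2.png",cv2.resize(w,(768,576)))
c,s=np.cos(np.radians(-24)),np.sin(np.radians(-24));X=np.array([c,s,0]);Y=np.array([-s,c,0]);o=np.array([.468,.164,0])
for a,b in((.042,.009),(.042,-.009),(-.042,-.009),(-.042,.009)): print((pix("wrist",o+a*X+b*Y+[0,0,.124],m)*1.5).round(0))
print("plunger",pix("wrist",[.5715,.118,.096],m)*1.5)
go([.468,.164,.094],-24)
E
```

```text
[365. 228.]
[401. 228.]
[400. 376.]
[368. 376.]
plunger [383.30866098  91.92503726]
t 7.25 pos [0.4685 0.1633 0.1814] yaw -24.07 q6 120.4
 turn about tool z -0.07 shift cm now-frame [-0.07 -0.04  8.74] after-turn frame [-0.07 -0.05  8.74]
```

View pics/w2.png

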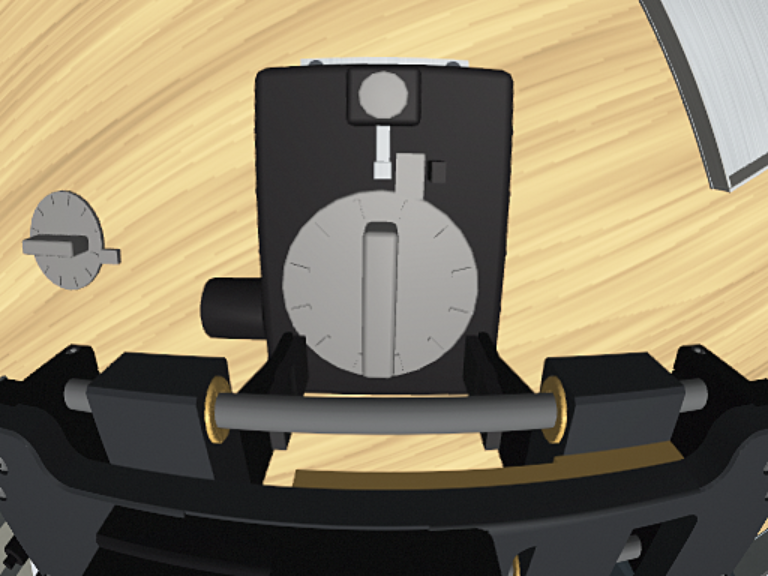

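The bar is clearly visible between the fingers, from about (382,232) to (379,376). That is 1–2 mm left of my estimate and about 1° clockwise of it. The plunger at (383,95) is about 1.5 mm nearer than I had it, so I'll correct for both and descend.

Call:
{"method": "send_rows", "body": {"moves": [[[0, 0, 1, -0.15, -0.15, 2.0, 1], [0, 0, 0, 0, 0, 2.5, 1], [0, 0, 0, 0, 0, 2, 1], [0, 0, 0, 0, 0, 1.2, 1], [0, 0, 0, 0, 0, 0.8, 1]]]}}

```text
time_s: 7.75
position: [0.4668, 0.1654, 0.0954]
tcp_rot: [[0.906, -0.423, -0.001], [-0.423, -0.906, -0.0], [-0.001, 0.001, -1.0]]
force: [-0.3, 0.9, 0.2]
opening: 0.996
```

Call:
{"method": "send_rows", "body": {"moves": [[[0, 0, 0, 0, 0, 0.1, 1], [0, 0, 0, 0, 0, 0, -1], [0, 0, 0, 0, 0, 0, -1], [0, 0, 0, 0, 0, 0, -1], [0, 0, 0, 0, 0, 0, -1]]]}}

```text
time_s: 8.25
position: [0.4672, 0.1657, 0.0961]
tcp_rot: [[0.906, -0.423, 0.001], [-0.423, -0.906, 0.0], [0.001, -0.001, -1.0]]
force: [0.5, 0.4, 0.2]
opening: 0.723
```

Call:
{"method": "send_rows", "body": {"moves": [[[0, 0, 0, 0, 0, 0, -1], [0, 0, 0, 0, 0, 0, -1], [0, 0, 0, 0, 0, 0, -1], [0, 0, 0, 0, 0, 0, -1], [0, 0, 0, 0, 0, 0, -1]]]}}

```text
time_s: 8.75
position: [0.4668, 0.1656, 0.0955]
tcp_rot: [[0.906, -0.423, -0.0], [-0.423, -0.906, -0.0], [-0.0, 0.0, -1.0]]
force: [0.6, 0.5, -0.2]
opening: 0.266
```

Call:
{"method": "send_rows", "body": {"moves": [[[0, 0, 0, 0, 0, 0, -1], [0, 0, 0, 0, 0, 0, -1], [0, 0, 0, 0, 0, 0, -1], [0, 0, 0, 0, 0, 0, -1], [0, 0, 0, 0, 0, 0, -1]]]}}

```text
time_s: 9.25
position: [0.467, 0.1657, 0.0955]
tcp_rot: [[0.906, -0.423, 0.0], [-0.423, -0.906, 0.0], [0.0, -0.0, -1.0]]
force: [1.2, 0.6, -0.9]
opening: 0.206
```

Gripped: the opening is 18 mm and there is no side load. I'll start turning anticlockwise.

Call:
{"method": "send_rows", "body": {"moves": [[[0, 0, -3, 0, 0, 0, -1], [0, 0, -3, 0, 0, 0, -1], [0, 0, -4, 0, 0, 0, -1], [0, 0, -5, 0, 0, 0, -1], [0, 0, -5, 0, 0, 0, -1]]]}}

```text
time_s: 9.75
position: [0.4667, 0.1655, 0.0955]
tcp_rot: [[0.996, -0.084, -0.0], [-0.084, -0.996, -0.0], [-0.0, 0.0, -1.0]]
force: [0.6, 0.1, 1.0]
opening: 0.205
```

```bash
python3 - <<'E'
from h import *
go([.467,.1657,.0955]);s=readout.read_state();print(s["force"],s["moment"],s["opening"],s["joint_positions"])
E
```

```text
t 9.75 pos [0.4667 0.1655 0.0955] yaw -4.82 q6 101.4
 turn about tool z -0.0 shift cm now-frame [ 0.03 -0.02  0.  ] after-turn frame [ 0.03 -0.02  0.  ]
[0.63523883 0.14450015 0.96986083] [ 0.10526565  0.00853169 -0.05063242] 0.2048986128582816 [ 6.57565719e+00  3.21571091e+01  1.07017782e+02 -1.51469310e-02
  4.08495149e+01  1.01409890e+02]
```

Call:
{"method": "send_rows", "body": {"moves": [[[0, 0, -6, 0, 0, 0, -1], [0, 0, -6, 0, 0, 0, -1], [0, 0, -6, 0, 0, 0, -1], [0, 0, -6, 0, 0, 0, -1], [0, 0, -6, 0, 0, 0, -1]]]}}

```text
time_s: 10.25
position: [0.4667, 0.1655, 0.0955]
tcp_rot: [[0.905, 0.426, -0.0], [0.426, -0.905, -0.0], [-0.0, 0.0, -1.0]]
force: [0.4, -0.2, -0.9]
opening: 0.202
```

Call:
{"method": "send_rows", "body": {"moves": [[[0, 0, -6, 0, 0, 0, -1], [0, 0, -6, 0, 0, 0, -1], [0, 0, -6, 0, 0, 0, -1], [0, 0, 0, 0, 0, 0, -1], [0, 0, 0, 0, 0, 0, -1]]]}}

```text
time_s: 10.75
position: [0.4667, 0.1655, 0.0955]
tcp_rot: [[0.733, 0.68, -0.0], [0.68, -0.733, -0.0], [-0.001, -0.0, -1.0]]
force: [0.2, -0.8, -0.4]
opening: 0.205
```

Call:
{"method": "send_rows", "body": {"moves": [[[0, 0, 0, 0, 0, -0.15, -1], [0, 0, 0, 0, 0, -0.1, -1], [0, 0, 0, 0, 0, -0.08, -1], [0, 0, 0, 0, 0, 0, -1], [0, 0, 0, 0, 0, 0, -1]]]}}

```text
time_s: 11.25
position: [0.4664, 0.1656, 0.0977]
tcp_rot: [[0.732, 0.681, -0.002], [0.681, -0.732, -0.0], [-0.001, -0.001, -1.0]]
force: [2.5, -0.2, -21.1]
opening: 0.205
```

It catches at 68°: −21 N after 2.2 mm. I'll lower it, turn 10° further and try again.

Call:
{"method": "send_rows", "body": {"moves": [[[0, 0, 0, 0, 0, 0.33, -1], [0, 0, -5, 0, 0, 0, -1], [0, 0, -5, 0, 0, 0, -1], [0, 0, 0, 0, 0, -0.2, -1], [0, 0, 0, 0, 0, -0.11, -1]]]}}

```text
time_s: 11.75
position: [0.4669, 0.1657, 0.0979]
tcp_rot: [[0.603, 0.798, 0.0], [0.798, -0.603, -0.0], [0.0, 0.0, -1.0]]
force: [4.4, 1.2, -28.1]
opening: 0.203
```

Call:
{"method": "send_rows", "body": {"moves": [[[0, 0, 0, 0, 0, 0, -1], [0, 0, 0, 0, 0, 0, -1], [0, 0, 0, 0, 0, 0, -1], [0, 0, 0, 0, 0, 0, -1], [0, 0, 0, 0, 0, 0, -1]]]}}

```text
time_s: 12.25
position: [0.4669, 0.1657, 0.0979]
tcp_rot: [[0.602, 0.798, -0.0], [0.798, -0.602, 0.0], [-0.0, -0.0, -1.0]]
force: [4.2, 1.2, -24.9]
opening: 0.205
```

Caught at 78° too, so on to 88°.

Call:
{"method": "send_rows", "body": {"moves": [[[0, 0, 0, 0, 0, 0.31, -1], [0, 0, -5, 0, 0, 0, -1], [0, 0, -5, 0, 0, 0, -1], [0, 0, 0, 0, 0, -0.2, -1], [0, 0, 0, 0, 0, -0.1, -1]]]}}

```text
time_s: 12.75
position: [0.4673, 0.1657, 0.1]
tcp_rot: [[0.456, 0.89, 0.002], [0.89, -0.456, 0.0], [0.001, 0.001, -1.0]]
force: [-0.3, -0.5, -3.2]
opening: 0.204
```

Call:
{"method": "send_rows", "body": {"moves": [[[0, 0, 0, 0, 0, 0, -1], [0, 0, 0, 0, 0, 0, -1], [0, 0, 0, 0, 0, 0, -1], [0, 0, 0, 0, 0, 0, -1], [0, 0, 0, 0, 0, 0, -1]]]}}

```text
time_s: 13.25
position: [0.4669, 0.1656, 0.0985]
tcp_rot: [[0.454, 0.891, -0.0], [0.891, -0.454, -0.0], [-0.0, -0.0, -1.0]]
force: [0.5, -0.2, -2.7]
opening: 0.205
```

At 88° it is free, carrying only about 2.8 N. I'll lift straight up.

Call:
{"method": "send_rows", "body": {"moves": [[[0, 0, 0, 0, 0, -0.2, -1], [0, 0, 0, 0, 0, -0.3, -1], [0, 0, 0, 0, 0, -0.4, -1], [0, 0, 0, 0, 0, -0.6, -1], [0, 0, 0, 0, 0, -1.0, -1]]]}}

```text
time_s: 13.75
position: [0.4661, 0.1656, 0.1238]
tcp_rot: [[0.454, 0.891, -0.002], [0.891, -0.454, -0.0], [-0.001, -0.002, -1.0]]
force: [0.6, -0.8, -2.1]
opening: 0.203
```

Call:
{"method": "send_rows", "body": {"moves": [[[0, 0, 0, 0, 0, -1.5, -1], [0, 0, 0, 0, 0, -2, -1], [0, 0, 0, 0, 0, -2, -1], [0, 0, 0, 0, 0, -2, -1], [0, 0, 0, 0, 0, 0, -1]]]}}

```text
time_s: 14.25
position: [0.4687, 0.166, 0.2016]
tcp_rot: [[0.454, 0.891, 0.007], [0.891, -0.454, 0.001], [0.004, 0.006, -1.0]]
force: [0.6, 0.4, -2.2]
opening: 0.202
```

```bash
python3 - <<'E'
from h import *
w=capture("wrist");t=capture("top");cv2.imwrite("pics/w3.png",np.hstack([w,t])[:, :]) if 0 else cv2.imwrite("pics/w3.png",cv2.resize(np.hstack([w,t]),(800,300)))
go([.522,-.232,.19],63)
E
```

```text
t 14.35 pos [0.4666 0.1657 0.199 ] yaw 62.98 q6 33.6
 turn about tool z -0.02 shift cm now-frame [-32.91  23.     0.9 ] after-turn frame [-32.92  22.99   0.9 ]
```

View pics/w3.png

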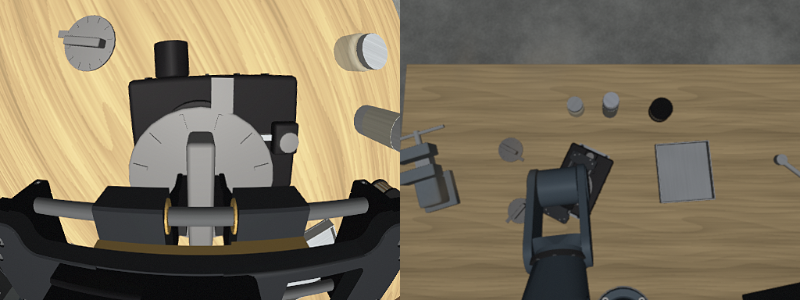

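The left half (wrist view) shows the cover held level by its bar, clear of the neck. The right half (top view) shows the tray unobstructed. I'll carry it over.

Call:
{"method": "send_rows", "body": {"moves": [[[0, 0, 0, -1.6, 1.1, 0, -1], [0, 0, 0, -2.9, 2.0, 0, -1], [0, 0, 0, -3.5, 2.4, 0, -1], [0, 0, 0, -3.5, 2.5, 0, -1], [0, 0, 0, -3.5, 2.5, 0, -1]]]}}

```text
time_s: 14.85
position: [0.4912, -0.0168, 0.1972]
tcp_rot: [[0.454, 0.891, -0.003], [0.891, -0.454, 0.001], [-0.001, -0.003, -1.0]]
force: [1.0, 0.2, -2.4]
opening: 0.205
```

Call:
{"method": "send_rows", "body": {"moves": [[[0, 0, 0, -3.5, 2.5, 0, -1], [0, 0, 0, -3.5, 2.5, 0, -1], [0, 0, 0, -3.5, 2.4, 0, -1], [0, 0, 0, -3.0, 2.1, 0, -1], [0, 0, 0, -1.9, 1.4, 0, -1]]]}}

```text
time_s: 15.35
position: [0.5189, -0.2051, 0.1969]
tcp_rot: [[0.456, 0.89, -0.002], [0.89, -0.456, 0.001], [-0.0, -0.002, -1.0]]
force: [0.1, 1.1, -2.0]
opening: 0.205
```

Call:
{"method": "send_rows", "body": {"moves": [[[0, 0, 0, -1.6, 1.1, 0, -1], [0, 0, 0, -0.9, 0.5, 0, -1], [0, 0, 0, 0, 0, 0, -1], [0, 0, 0, 0, 0, 0, -1], [0, 0, 0, 0, 0, 0, -1]]]}}

```text
time_s: 15.85
position: [0.5219, -0.2303, 0.1984]
tcp_rot: [[0.453, 0.891, -0.001], [0.891, -0.453, 0.001], [0.001, -0.001, -1.0]]
force: [0.8, 0.1, -2.4]
opening: 0.204
```

```bash
python3 - <<'E'
from h import *
m=camera_model("wrist");w=capture("wrist");cv2.imwrite("pics/w4.png",w)
for dx,dy in((.11,.1),(.11,-.1),(-.11,-.1),(-.11,.1)):
  a=np.radians(-3.5);print(pix("wrist",[.522+dx*np.cos(a)-dy*np.sin(a),-.232+dx*np.sin(a)+dy*np.cos(a),.03],m).round(0))
go([.522,-.232,.0365],63)
E
```

```text
[314.  54.]
[370. 210.]
[212. 271.]
[139. 133.]
t 15.9 pos [ 0.522  -0.2304  0.1985] yaw 63.07 q6 -8.1
 turn about tool z 0.07 shift cm now-frame [-0.15  0.09 16.2 ] after-turn frame [-0.14  0.07 16.2 ]
```

View pics/w4.png

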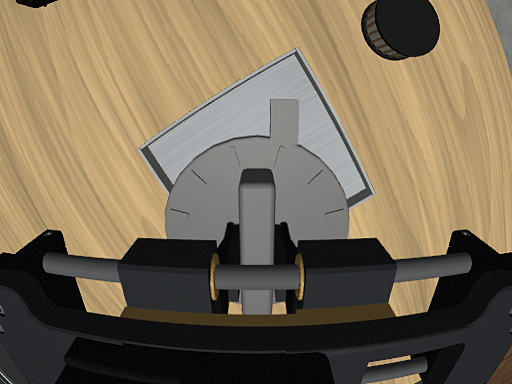

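The cover hangs over the tray. The tray corners at (297,48), (373,193) and (140,150) fit its centre, with the tray yaw being +3.5° rather than −3.5°. The ear points into a corner and has room. I'll lower it.

Call:
{"method": "send_rows", "body": {"moves": [[[0, 0, 0, -0.1, 0.05, 2, -1], [0, 0, 0, 0, 0, 3.5, -1], [0, 0, 0, 0, 0, 4, -1], [0, 0, 0, 0, 0, 3, -1], [0, 0, 0, 0, 0, 1.7, -1]]]}}

```text
time_s: 16.4
position: [0.5211, -0.2311, 0.0543]
tcp_rot: [[0.453, 0.891, -0.003], [0.891, -0.453, 0.002], [0.001, -0.004, -1.0]]
force: [-0.7, -0.0, -1.2]
opening: 0.204
```

Call:
{"method": "send_rows", "body": {"moves": [[[0, 0, 0, 0, 0, 0.7, -1], [0, 0, 0, 0, 0, 0.4, -1], [0, 0, 0, 0, 0, 0.3, -1], [0, 0, 0, 0, 0, 0.2, -1], [0, 0, 0, 0, 0, 0.1, -1]]]}}

```text
time_s: 16.9
position: [0.5228, -0.2333, 0.0403]
tcp_rot: [[0.454, 0.891, 0.001], [0.891, -0.454, -0.001], [-0.0, 0.002, -1.0]]
force: [-0.7, 0.5, -2.3]
opening: 0.207
```

Call:
{"method": "send_rows", "body": {"moves": [[[0, 0, 0, 0, 0, 0.1, -1], [0, 0, 0, 0, 0, 0.1, -1], [0, 0, 0, 0, 0, 0.1, -1], [0, 0, 0, 0, 0, 0, -1], [0, 0, 0, 0, 0, 0, -1]]]}}

```text
time_s: 17.4
position: [0.5223, -0.233, 0.0365]
tcp_rot: [[0.454, 0.891, -0.0], [0.891, -0.454, 0.0], [0.0, -0.0, -1.0]]
force: [-0.6, 1.0, -2.9]
opening: 0.198
```

Call:
{"method": "send_rows", "body": {"moves": [[[0, 0, 0, 0, 0, 0.07, -1], [0, 0, 0, 0, 0, 0.06, -1], [0, 0, 0, 0, 0, 0.05, -1], [0, 0, 0, 0, 0, 0, -1], [0, 0, 0, 0, 0, 0, -1]]]}}

```text
time_s: 17.9
position: [0.5223, -0.2331, 0.0355]
tcp_rot: [[0.454, 0.891, 0.0], [0.891, -0.454, -0.0], [-0.0, 0.0, -1.0]]
force: [-1.8, 1.3, 5.5]
opening: 0.204
```

It's down on the floor, at the height I expected. I'll release and retreat.

Call:
{"method": "send_rows", "body": {"moves": [[[0, 0, 0, 0, 0, -0.05, -1], [0, 0, 0, 0, 0, 0, 0.2], [0, 0, 0, 0, 0, 0, 0.2], [0, 0, 0, 0, 0, 0, 0.2], [0, 0, 0, 0, 0, 0, 0.2]]]}}

```text
time_s: 18.4
position: [0.5224, -0.2331, 0.0351]
tcp_rot: [[0.454, 0.891, 0.0], [0.891, -0.454, 0.0], [0.0, 0.0, -1.0]]
force: [-0.6, -0.0, 0.5]
opening: 0.48
```

Call:
{"method": "send_rows", "body": {"moves": [[[0, 0, 0, 0, 0, 0, 0.2], [0, 0, 0, 0, 0, -1, 0.2], [0, 0, 0, 0, 0, -2, 0.2], [0, 0, 0, 0, 0, -4, 0.2], [0, 0, 0, 0, 0, -4, 0.2]]]}}

```text
time_s: 18.9
position: [0.5217, -0.2327, 0.1464]
tcp_rot: [[0.454, 0.891, -0.001], [0.891, -0.454, 0.001], [0.0, -0.002, -1.0]]
force: [0.6, -0.5, 0.1]
opening: 0.599
```

Call:
{"method": "send_rows", "body": {"moves": [[[0, 0, 0, 0, 0, -4, 0.2], [0, 0, 0, -4, 2, 0, 0.2], [0, 0, 0, -4, 2, 0, 0.2], [0, 0, 0, -4, 2, 0, 0.2], [0, 0, 0, -4, 2, 0, 0.2]]]}}

```text
time_s: 19.4
position: [0.5208, -0.4134, 0.1865]
tcp_rot: [[0.454, 0.891, 0.001], [0.891, -0.454, -0.001], [-0.0, 0.001, -1.0]]
force: [0.7, 0.5, 0.9]
opening: 0.598
```

```bash
python3 - <<'E'
from h import *
a=capture("scene");b=capture("top");cv2.imwrite("pics/e.png",cv2.resize(np.hstack([a,b]),(800,300)))
for c in("scene","top"):
  for n in ["cover_grip","spray_can","bolt_jar","new_filter"]:
    print(c,n,[(round(float(d["p"]),2),np.round(d["location"],3).tolist()) for d in spot_in(c,n)[:3]])
print(readout.read_state()["force"])
E
```

```text
scene cover_grip [(0.63, [0.609, 0.412, 0.019]), (0.62, [0.383, 0.375, 0.018]), (0.56, [0.529, -0.231, 0.032])]
scene spray_can [(0.7, [0.769, 0.034, 0.139])]
scene bolt_jar [(0.69, [0.771, 0.163, 0.08])]
scene new_filter [(0.94, [0.757, -0.15, 0.051])]
top cover_grip [(0.85, [0.376, 0.369, 0.016]), (0.69, [0.526, -0.232, 0.024]), (0.67, [0.604, 0.413, 0.02])]
top spray_can []
top bolt_jar [(0.78, [0.754, 0.171, 0.079])]
top new_filter [(0.78, [0.748, -0.142, 0.054])]
[-0.0544497  -0.42504329 -0.16191424]
```

View pics/e.png

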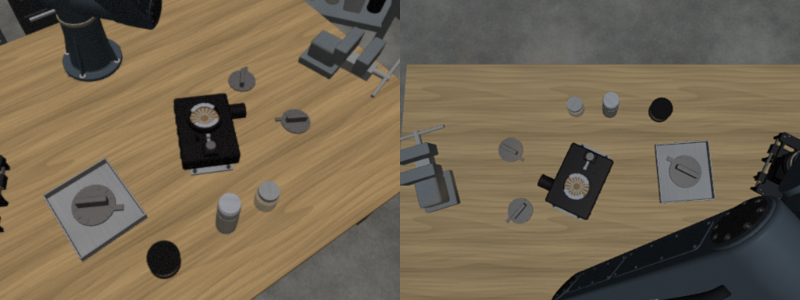

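The cover stands flat in the tray with its grip bar up, at (92,203) in the left half and (685,171) in the right. The housing is open, the bystanders haven't moved and the arm is clear, so I'm handing in.

```bash
python3 -c "
from rig import bot
print(bot.hand_in())"
```

```text
the job is handed in; nothing more can be done
None
```

The cover is off the housing and standing in the parts tray with its grip bar up. I handed the job in at about 20 s of the 61 s allowed; no verdict was reported.

- **Plunger:** I pushed it down slowly with about 2–4 N until it stopped on its hard stop, where the force rose to 7 N.
- **Turning and lifting:** The cover caught at 68° and 78°, with the highest wrist force of the job, about 28 N. At 88° it came free, carrying only its own weight of about 2.8 N, and I lifted it off there.
- **Placing:** I set it down near the tray centre with about 5 N of contact, opened the gripper and moved the arm clear.

**Last checks:** Both cameras show the cover flat in the tray and the housing open. The jar and new filter read within about 4 mm of their first positions. The spray can is where it was in the pictures, but the network never found it twice in the same camera, so I have no measured comparison for it. The force on the tool was about zero at the end. No check showed a problem.

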